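Shut the damp box and bolt its lid

ROBOT

A 7-joint arm with a two-finger parallel gripper is mounted at the origin on the work surface. World frame = base frame: x ahead of the robot, y to its left, z up, the work surface at z = 0. Lengths are in m, angles in degrees, forces in N, time in s.
With the tool pointing down it reaches from about 0.425 to 0.875 m from the base axis. Payload 4.7 kg.
Tool frame: the origin (TCP) lies at the very end of the fingers, on their centre line; the grasp point (between the pads) lies 19 mm behind it; z points along the fingers, y is the line along which they close (so a half turn about z gives the same grasp; the last joint's range is limited). The gripper opens to 87 mm and grips with 3 to 60 N. Pads are 19 mm wide; open, the fingers measure 117 mm over their backs; the gripper's body (75 mm by 190 mm) begins 51 mm behind the grasp point.
Start: joints at [72.198, 18.392, -4.016, 83.108, 1.295, 78.541, -3.26], TCP at [0.207, -0.616, 0.223] pointing down, gripper open.
Joint ranges: [-163.93, 163.93], [-17.29, 119.83], [-79.2, 71.16], [3.27, 140.29], [-89.18, 269.18], [5.43, 117.66], [-154.24, 154.24]. Speed limits (degrees/s): [147.25, 147.25, 180, 180, 180, 180, 180].

INTERFACE

Orientations are given as [roll, pitch, yaw] about the fixed x, y, z axes, in that order (R = Rz(yaw) Ry(pitch) Rx(roll)).
In Python, from cell import telemetry, cams, env gives the robot as it stands.
- The arm moves only by the tool arm_command, never from a script. Its argument "series" is text: rows parted by semicolons, each of 5 numbers parted by spaces: the shift along the tool's x, y, z in mm, then the turn about the tool's z in rad, then the closure in counts, from 0 (fully open) to 255 (shut). A call has 1 to 20 rows; each row shifts and turns the commanded pose from where the row before left it, along the tool's axes as they then stand; what a row does not reach is not made up. A row lasts 1/12 s, in which the tool goes at most 41.7 mm and 7.16 degrees, less where a joint would pass 70% of its speed; a pose out of reach is approached as far as the arm can. A call is refused whole if a number of a shift passes 41.7 or a number of a turn 0.125, either way. A call with a gripper value outside its range is refused whole. The fingers move at their own pace and stop on an object; "squeeze" is the grip in N (left out, the last holds). Time passes only in rows, so rows that do not move let the fingers close. It gives the time, the measured TCP pose, the force, the opening and the grip force at its end, in the units of the state.
- telemetry.get_obs(): the state, without advancing time (a new reading comes with each control period).
- cams.read_camera(name): name is "scene" or "side" or "wrist"; returns the picture (384x512x3 uint8, blue, green, red); there is no depth.
- cams.calibration(name): a dict with "K" (3x3 intrinsics, pixels), "origin" and "rotation" of the camera in the world; the wrist camera has in their place "hand_eye" (4x4, takes a point from camera to tool coordinates, whose origin is the TCP and whose axes are the flange's). Camera axes: x right, y down, z forward; pixel columns grow to the right and rows downward; lengths in m; the calibration is good to about 2 mm. A picture is of the moment at which its call begins: read the wrist's pose just before it. calibration takes no time and is no camera call.
- env.sign_off(): hands the job in; it is judged then, once.
The state is a dict: "time_s": time; "qpos": joint angles; "joint_velocities": joint speeds; "effort": joint torques, N m; "tool_pos": TCP position; "tool_rot": TCP orientation; "force": force on the tool from outside, world axes, zero at the start; "wrist_torque": the same for the moment, N m; "grip_width": finger opening in m; "grasp_force": force on a finger pad.
Only numpy, scipy, OpenCV 4.12 (cv2) and the standard library are available. Lean on these libraries where they do the work, as an engineer would, in place of code of your own. Each camera call takes 0.05 s, during which the arm holds its last target. There are 200 camera calls.

TASK

Push the green lid of the plywood damp box fully shut, then lift the barrel bolt's red-knobbed handle up out of its notch, slide the bolt into the staple on the lid, and let the handle drop fully down into the other notch. Leave the pots, jars, cups and tools around it standing where they are.

Things in the scene. Friction and masses are not known exactly. Their poses are not given: they have to be found in the camera images.
- chest: plywood damp box fixed to the table, 220 (x) x 360 (y) x 100 high. Origin: centre of its underside; x to its back, y to its left seen from the robot, z up. Flat top at z = 100 mm: the left half (y 0 to 180) is a fixed deck with a barrel bolt near its front, the right half is the green lid. Lengths named 'box' are in this frame, mm. Behind the bolt the deck is clear to box x = +35.
- lid (a joint): hinge of the green lid (177 wide, 12 thick) on the box's back edge, axis along y at box x = +100, z = 100; rad: 0 fully shut, flush with the deck; grows as the front edge rises. Starts ajar (0.25 to 0.7). Stiff: stays where it is left; 1 to 3 N down near the front edge shuts it. The rod can enter the staple only when the lid is shut.
- lid_front (a point): middle of the lid's front edge on its top face (205 mm from the hinge, box y = -90 mm); the lid is 177 mm wide, 12 mm thick; a 60 mm wide steel tab sticks out 16 mm farther in front
- bolt (a joint): slide of the 12 mm steel rod along the box's -y (towards the lid), axis at box x = -60, z = 120; m: about 0 drawn, handle at the first notch; 0.050 home, handle at the second notch; stops at -0.003 and 0.053. Stays where it is left (1.5 N friction). Cannot pass between notches while the handle is down.
- handle (a joint): turn of the bolt's handle about the rod, rad: 0 fully down in a notch; grows as the knob is tipped up and over towards the box's back, stop at 1.15. The stem clears the lip above about 0.95. Turns freely: beyond about 0.6 it leans back under its weight and stays up at the stop; below that it falls to the front, into a notch if opposite one.
- knob (a point): centre of the red ball knob, 20 mm across, on the handle's 8 mm stem, which is bent upward; 52 mm from the rod's axis. Handle down: 24.5 in front of the axis (box -x) and 46 above it (166 over the table); handle up at its stop: 32 behind the axis and 41 above it. Moves with the bolt along y; can be pushed or pinched.
- notch_home (a point): second notch (bolt home) in the steel housing's 4 mm thick lip, which stands in front of the rod at box x = -73 to -69, top at z = 124; notch 16 mm wide, centre at box y = 60. The point lies on the rod's axis (box x = -60, z = 120)
- notch_drawn (a point): first notch (bolt drawn), alike, centre at box y = 110; the point lies on the rod's axis. The housing spans box y 14 to 152, x -83 to -37; its highest parts are two straps at z = 131, at y 22 to 32 and 138 to 148
- staple (a point): steel staple on the lid that the rod enters, 35 mm tall, opening 18 wide and 31 high; the point is its centre at rod height, at box x = -60, y = -17, z = 120 when the lid is shut
- glaze_pot: small amber glass jar with an orange cap, 44 mm diameter, 50 mm tall, standing at the back of the box's deck; origin at its underside; leave alone
- cup: green cup, 76 mm diameter, 90 mm tall, beside the box's left end; origin at its underside; leave alone
- slip_jar: terracotta-coloured jar with a steel cap, 84 mm diameter, 105 mm tall, beside the box's right end; origin at its underside; leave alone
- mug: white mug, 82 mm diameter, 95 mm tall, far to the left; origin at its underside; leave alone
- rib_blue: flat blue plastic potter's rib, about 56 x 58 x 7 mm, lying flat on the table in front of the box; leave alone
- rib_wood: flat wooden potter's rib, about 56 x 58 x 7 mm, lying on the table to the right; leave alone

How it is judged:
By the outcome, as a careful person would: the job done as asked, in the order asked, and still so for the second after the job is handed in, with the robot touching nothing.
It also fails if it takes over 51 s, if anything falls off the work surface, if the arm or the gripper's body presses on something with over 40 N, if the wrist force passes 120 N, or if a joint passes its speed limit or range.

## Working session

There is one attempt and no reset: what is moved stays moved. The work goes in short steps, Python scripts to look and compute and a tool call to move; the robot and the scene stay as the last step left them, time stands still between calls to the robot, and variables do not carry over. Pictures are saved under pics/ and viewed, at most 10 in all, crops included, and the job is handed in when it is done.

Besides the shell and the picture viewer there is one more tool, called after "Call:" as name(argument=value, ...) on one line, values as JSON. arm_command: Moves the arm, as the interface text tells. Its arguments: {"type":"object","properties":{"series":{"type":"string"},"squeeze":{"type":"number"}},"required":["series"]}

```bash
mkdir -p pics
python3 - <<'E'
from cell import telemetry, cams, env
import cv2, numpy as np
o=telemetry.get_obs(); print({k:np.round(o[k],3).tolist() for k in('time_s','tool_pos','tool_rot','force','grip_width')})
a=[]
for n in("scene","side"):
    im=cams.read_camera(n); cv2.imwrite(f"pics/{n}0.png",im); c=cams.calibration(n); print(n,c)
print(cams.calibration("wrist"))
E
```

```text
{'time_s': 0.0, 'tool_pos': [0.207, -0.616, 0.221], 'tool_rot': [-179.891, 0.005, 18.611], 'force': [-0.357, -0.247, 0.209], 'grip_width': 0.087}
scene {'K': array([[406.0159635 ,   0.        , 246.22455088],
       [  0.        , 406.0159635 , 191.30453874],
       [  0.        ,   0.        ,   1.        ]]), 'origin': array([1.08595333, 0.79687586, 1.0228336 ]), 'rotation': array([-134.34201116,    1.12061439,  147.14901234])}
side {'K': array([[366.20481036,   0.        , 264.72125396],
       [  0.        , 366.20481036, 192.82056759],
       [  0.        ,   0.        ,   1.        ]]), 'origin': array([0.10768126, 0.87263662, 0.86041655]), 'rotation': array([-126.85024955,   -1.16447896, -149.05716315])}
{'K': array([[317.959489  ,   0.        , 254.30657324],
       [  0.        , 317.959489  , 196.27862386],
       [  0.        ,   0.        ,   1.        ]]), 'hand_eye': array([[-7.60905174e-04, -9.62087808e-01, -2.72738832e-01,
         7.52700593e-02],
       [ 9.99999649e-01, -8.27603258e-04,  1.29508869e-04,
         4.94589614e-04],
       [-3.50318449e-04, -2.72738637e-01,  9.62088100e-01,
        -1.61871515e-01],
       [ 0.00000000e+00,  0.00000000e+00,  0.00000000e+00,
         1.00000000e+00]])}
```

View pics/scene0.png

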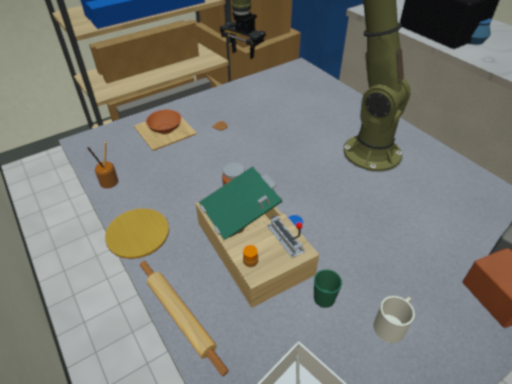

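View pics/side0.png

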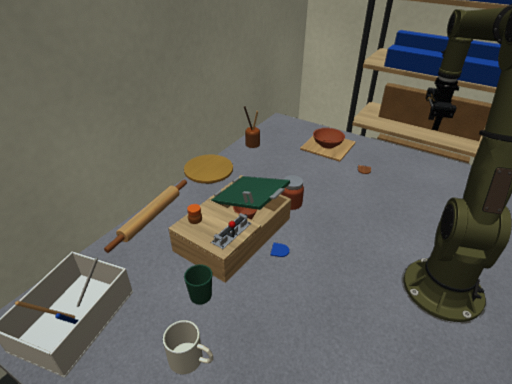

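The scene view shows the box near (255,240), with the lid ajar at (240,200) and the knob at (297,227). In the side view the box is near (230,230) and the knob at (232,225). I'll enlarge both.

Run:
```python
import cv2, numpy as np
a=cv2.imread("pics/scene0.png")[160:310,185:345]; b=cv2.imread("pics/side0.png")[165:285,160:320]
cv2.imwrite("pics/cropA.png",cv2.resize(a,(800,600) if 0 else (640,600),interpolation=cv2.INTER_CUBIC))
cv2.imwrite("pics/cropB.png",cv2.resize(b,(800,600),interpolation=cv2.INTER_CUBIC))
```

```text
(no output)
```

View pics/cropA.png

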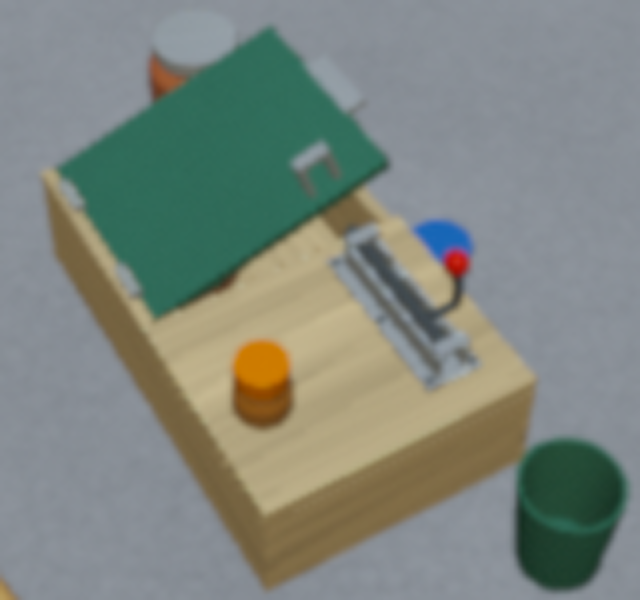

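View pics/cropB.png

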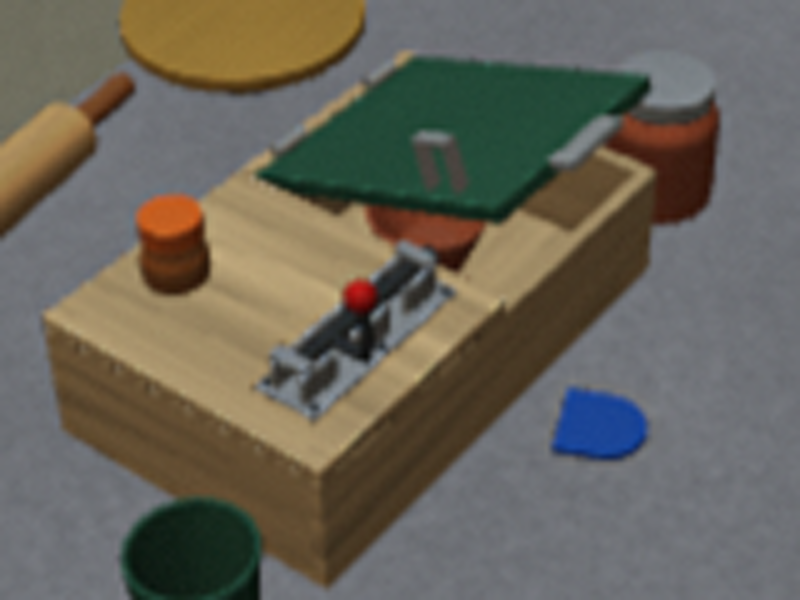

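Crop A shows the deck corners at scene pixels front-left (318,255), back-left (251,289) and back-right (196,204). Crop B shows them at side pixels front-left (224.6,259.4), back-left (169,228.4), back-right (241.6,176) and front-right (290.6,200). The lid's front corners are at crop A (270,28) and (388,162), and crop B (650,77) and (500,218).

```bash
cat > h.py <<'E'
import cv2, numpy as np
from cell import telemetry, cams
from scipy.spatial.transform import Rotation as R
def ray(n,uv,c=None):
    c=cams.calibration(n); d=np.linalg.inv(c["K"])@[*uv,1]
    if n=="wrist":
        o=telemetry.get_obs(); T=np.eye(4); T[:3,:3]=R.from_euler("xyz",o["tool_rot"],degrees=True).as_matrix(); T[:3,3]=o["tool_pos"]
        T=T@c["hand_eye"]; return T[:3,3],T[:3,:3]@d
    return np.array(c["origin"]),R.from_euler("xyz",c["rotation"],degrees=True).as_matrix()@d
def plane(n,uv,z):
    o,d=ray(n,uv); return o+d*(z-o[2])/d[2]
def tri(u,v,n1="scene",n2="side"):
    (a,d),(b,e)=ray(n1,u),ray(n2,v); s=np.linalg.lstsq(np.c_[d,-e],b-a,rcond=None)[0]
    p,q=a+s[0]*d,b+s[1]*e; return (p+q)/2,np.linalg.norm(p-q)
def red(im):
    m=cv2.inRange(cv2.cvtColor(im,cv2.COLOR_BGR2HSV),(0,220,120),(4,255,255))|cv2.inRange(cv2.cvtColor(im,cv2.COLOR_BGR2HSV),(175,220,120),(180,255,255))
    n,_,s,c=cv2.connectedComponentsWithStats(m); return [(s[i,4],c[i]) for i in range(1,n) if s[i,4]>5]
E
python3 - <<'E'
from h import *
np.set_printoptions(precision=4,suppress=True)
A=lambda x,y:(x/4+185-.4,y/4+160-.4); B=lambda x,y:(x/5+160-.4,y/5+165-.4)
pts=[]
for n,uv,b in [("scene",A(533,380),(-110,180)),("scene",A(265,515),(110,180)),("scene",A(45,175),(110,-180)),
 ("side",B(323,472),(-110,180)),("side",B(45,317),(110,180)),("side",B(408,55),(110,-180)),("side",B(653,175),(-110,-180))]:
    p=plane(n,uv,.1); pts.append((b,p[:2])); print(n,b,p)
b=np.array([q[0] for q in pts])/1000; w=np.array([q[1] for q in pts])
bc,wc=b-b.mean(0),w-w.mean(0); yaw=np.arctan2((bc[:,0]*wc[:,1]-bc[:,1]*wc[:,0]).sum(),(bc*wc).sum())
Rm=np.array([[np.cos(yaw),-np.sin(yaw)],[np.sin(yaw),np.cos(yaw)]]); t=w.mean(0)-Rm@b.mean(0)
print("box",t,np.degrees(yaw),"res",w-(b@Rm.T+t))
box=lambda p:(np.r_[Rm.T@(p[:2]-t),p[2]]*1000).round(1)
for nm,u,v in(("lidR",A(270,28),B(650,77)),("lidL",A(388,162),B(500,210))):
    p,e=tri(u,v); print(nm,p,e,box(p))
sa,sb=red(cv2.imread("pics/scene0.png")),red(cv2.imread("pics/side0.png")); print(sa,sb)
E
```

```text
scene (-110, 180) [0.5601 0.3181 0.1   ]
scene (110, 180) [0.7756 0.3052 0.1   ]
scene (110, -180) [ 0.7507 -0.0497  0.1   ]
side (-110, 180) [0.5535 0.3182 0.1   ]
side (110, 180) [0.7714 0.3049 0.1   ]
side (110, -180) [ 0.7438 -0.0499  0.1   ]
side (-110, -180) [ 0.5237 -0.0193  0.1   ]
box [0.6506 0.1367] -4.750304592470035 res [[ 0.0042 -0.0072]
 [ 0.0004 -0.0018]
 [ 0.0054  0.002 ]
 [-0.0024 -0.007 ]
 [-0.0037 -0.0021]
 [-0.0015  0.0019]
 [-0.0024  0.0143]]
lidR [ 0.5424 -0.0413  0.1598] 0.002084068435713879 [ -93.1 -186.4  159.8]
lidL [0.5532 0.1337 0.1597] 0.003226167017009551 [-96.9 -11.1 159.7]
[(np.int32(12), array([298.5, 225.5]))] [(np.int32(11), array([231.4545, 223.4545]))]
```

```bash
cat >> h.py <<'E'
def fit(b,w):
    b,w=np.array(b)/1000,np.array(w); bc,wc=b-b.mean(0),w-w.mean(0)
    yaw=np.arctan2((bc[:,0]*wc[:,1]-bc[:,1]*wc[:,0]).sum(),(bc*wc).sum())
    Rm=np.array([[np.cos(yaw),-np.sin(yaw)],[np.sin(yaw),np.cos(yaw)]]); return Rm,w.mean(0)-Rm@b.mean(0),yaw
E
python3 - <<'E'
from h import *
np.set_printoptions(precision=4,suppress=True)
A=lambda x,y:(x/4+185-.4,y/4+160-.4); B=lambda x,y:(x/5+160-.4,y/5+165-.4)
k,e=tri((298.5,225.5),(231.45,223.45)); print("knob",k,e)
bs=[];ws=[]
for n,uv,b,z in [("scene",A(533,380),(-110,180),.1),("scene",A(265,515),(110,180),.1),("scene",A(45,175),(110,-180),.1),
 ("side",B(323,472),(-110,180),.1),("side",B(45,317),(110,180),.1),("side",B(408,55),(110,-180),.1),("side",B(653,175),(-110,-180),.088)]:
    bs.append(b); ws.append(plane(n,uv,z)[:2])
bs.append((-84.5,110)); ws.append(k[:2]); 
for (u,v,b) in((A(270,28),B(650,77),(-96,-178.5)),(A(388,162),B(500,210),(-96,-1.5))): bs.append(b); ws.append(tri(u,v)[0][:2])
Rm,t,yaw=fit(bs,ws); print(t,np.degrees(yaw)); print((np.array(ws)-(np.array(bs)/1000@Rm.T+t))*1000)
for n in ("lidfront",-100,-90),("knob",-84.5,110),("notch2",-60,60): print(n[0],Rm@np.array(n[1:])/1000+t)
np.savez("box.npz",Rm=Rm,t=t,yaw=yaw)
# orange cap
print(telemetry.get_obs()["qpos"])
for nm,uv,z in(("orange",A(262,365),.15),("slipjar",A(196,38),.105),("cup",A(570,480),.09)): 
    p=plane("scene",uv,z); print(nm,p,(Rm.T@(p[:2]-t)*1000).round(0))
E
```

```text
knob [0.5774 0.2455 0.1657] 0.00045862765932893284
[0.6517 0.133 ] -3.994999598241047
[[ 5.5885 -2.1554]
 [ 1.6014  0.2768]
 [ 1.865   4.4932]
 [-0.971  -2.0454]
 [-2.5298 -0.008 ]
 [-5.0419  4.346 ]
 [ 0.8635  5.568 ]
 [ 2.3751 -3.0752]
 [-1.1017 -2.9544]
 [-2.649  -4.4455]]
lidfront [0.5457 0.0502]
knob [0.575  0.2486]
notch2 [0.596 0.197]
[72.1992 18.4345 -4.0174 83.1668  1.2957 78.5415 -3.261 ]
orange [0.7307 0.2344 0.15  ] [ 72. 107.]
slipjar [ 0.5683 -0.1177  0.105 ] [ -66. -256.]
cup [0.5873 0.3902 0.09  ] [-82. 252.]
```

Box pose: centre (0.652, 0.133), yaw −4°. The knob is at (0.577, 0.246, 0.166), which matches the stated 166 mm height. The lid is open about 0.29 rad. With tool yaw at −4°, tool x is box +x, tool y is box −y and tool z is down.

Call:
arm_command(series="0 0 0 0.1 255;0 0 0 0.1 255;0 0 0 0.1 255;0 0 0 0.095 255;15 -34 0 0 255;15 -34 0 0 255;15 -34 0 0 255;15 -34 0 0 255;15 -34 0 0 255;15 -34 0 0 255;15 -34 0 0 255;15 -34 0 0 255;15 -34 0 0 255;15 -34 0 0 255;15 -34 0 0 255;15 -34 0 0 255;15 -34 0 0 255;15 -34 0 0 255;15 -34 0 0 255;0 0 0 0 255", squeeze=10)

```text
time_s: 1.77
tool_pos: [0.4705, -0.1145, 0.2227]
tool_rot: [-179.8, -0.1, -3.4]
force: [-0.0, 0.7, -0.0]
grip_width: 0.0004
grasp_force: 0.0
```

```bash
cat >> h.py <<'E'
def st():
    o=telemetry.get_obs(); d=np.load("box.npz"); p=o["tool_pos"]
    print("t",round(o["time_s"],2),"box",(d["Rm"].T@(np.array(p[:2])-d["t"])*1000).round(1),"z",round(p[2]*1000,1),"rot",np.round(o["tool_rot"],1),"F",np.round(o["force"],1),"w",round(o["grip_width"]*1000,1),"g",np.round(o["grasp_force"],1),"q7",round(o["qpos"][6]))
E
python3 -c "from h import *;st()"
```

```text
t 1.77 box [-163.5 -259.5] z 222.7 rot [-1.798e+02 -1.000e-01 -3.400e+00] F [-0.   0.7 -0. ] w 0.4 g 0.0 q7 -82
```

Call:
arm_command(series="15 -34 0 0.01 255;15 -34 0 0 255;15 -34 0 0 255;16 -34 0 0 255;16 -34 0 0 255;0 0 10 0 255;0 0 15 0 255;0 0 15 0 255;0 0 10 0 255;0 0 8 0 255;0 0 8 0 255;0 0 8 0 255;0 0 8 0 255;0 0 8 0 255;0 0 8 0 255;0 0 8 0 255;0 0 6 0 255;0 0 4 0 255;0 0 0 0 255")

```text
time_s: 3.35
tool_pos: [0.5571, 0.0403, 0.1054]
tool_rot: [180.0, 0.1, -4.6]
force: [-0.3, 0.5, -0.4]
grip_width: 0.0007
grasp_force: 0.0
```

```bash
python3 -c "from h import *;st()"
```

```text
t 3.35 box [-87.9 -99. ] z 105.4 rot [ 1.8e+02  1.0e-01 -4.6e+00] F [-0.3  0.5 -0.4] w 0.7 g 0.0 q7 -110
```

Call:
arm_command(series="0 0 2 0 255;0 0 2 0 255;0 0 2 0 255;0 0 1 0 255;0 0 1 0 255;0 0 0 0 255")

```text
time_s: 3.85
tool_pos: [0.558, 0.0405, 0.1003]
tool_rot: [180.0, -0.0, -4.6]
force: [-3.7, -0.3, 9.7]
grip_width: 0.0004
grasp_force: 5.2
```

The lid is at its stop: 9.7 N at z = 100 mm. Next, lift off and move over the knob.

Call:
arm_command(series="0 0 -25 -0.01 255;0 0 -30 0 255;0 0 -30 0 255;0 0 -20 0 255;0 -34 -10 0 105;1 -34 -5 0 105;1 -34 0 0 105;1 -34 0 0 105;1 -34 0 0 105;1 -36 0 0 105;0 0 0 0 105;0 0 0 0 105;0 0 0 0 105")

```text
time_s: 4.93
tool_pos: [0.5772, 0.2452, 0.2182]
tool_rot: [180.0, 0.0, -4.0]
force: [-0.2, 0.9, 0.4]
grip_width: 0.0483
grasp_force: 0.0
```

Run:
```python
from h import *
st()
o=telemetry.get_obs(); im=cams.read_camera("wrist"); a=cams.read_camera("scene"); b=cams.read_camera("side")
cv2.imwrite("pics/s1.png",a); cv2.imwrite("pics/d1.png",b); cv2.imwrite("pics/w1.png",im)
print(red(im),red(a),red(b))
d=np.load("box.npz")
for s,c in red(im):
    p=plane("wrist",c,.166); print(p,(d["Rm"].T@(p[:2]-d["t"])*1000).round(1))
big=np.zeros((600,800,3),np.uint8); big[:384,:512]=im
big[:300,480:]=cv2.resize(a[160:310,185:345],(320,300)); big[300:,400:]=cv2.resize(b[165:285,160:320],(400,300)); cv2.imwrite("pics/c1.png",big)
```

```text
t 4.93 box [-82.1 106.7] z 218.2 rot [180.   0.  -4.] F [-0.2  0.9  0.4] w 48.3 g 0.0 q7 -130
[] [(np.int32(12), array([298.5, 225.5]))] [(np.int32(10), array([231.8, 223.6]))]
```

View pics/c1.png

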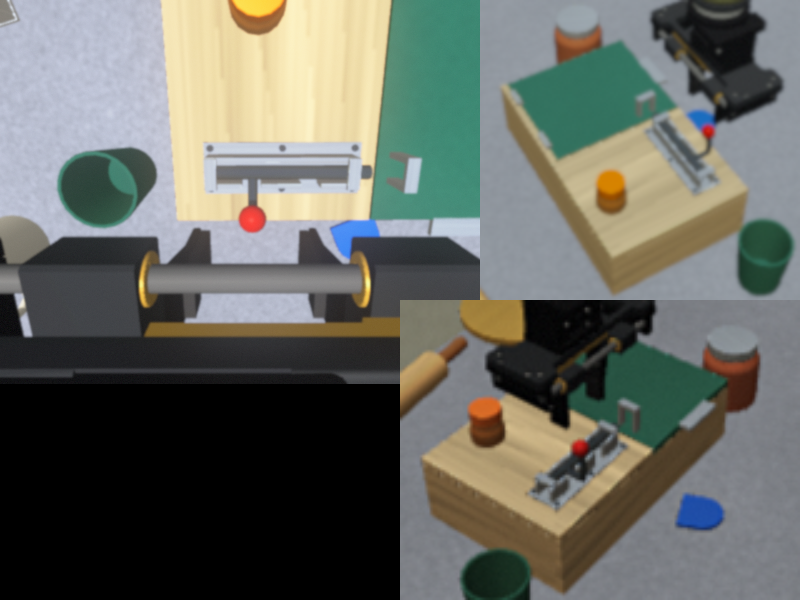

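The lid is shut flush. In the wrist view the knob is at (252,218), between the finger columns, and the housing is level, so the yaw is right.

Run:
```python
from h import *
d=np.load("box.npz")
for uv,z in(((252,218),.166),((250,171),.126),((363,172),.12),((204,168),.104),((362,168),.104)):
    p=plane("wrist",uv,z); print(p.round(4),(d["Rm"].T@(p[:2]-d["t"])*1000).round(1))
```

```text
[0.5764 0.2449 0.166 ] [-82.9 106.4]
[0.6026 0.2448 0.126 ] [-56.7 108.1]
[0.5936 0.1511 0.12  ] [-59.2  14. ]
[0.604  0.2856 0.104 ] [-58.2 148.9]
[0.5937 0.1467 0.104 ] [-58.8   9.7]
```

Call:
arm_command(series="-1 0 20 0 105;0 0 20 0 105;0 0 15 0 105;0 0 10 0 105;0 0 6 0 105;0 0 0 0 105;0 0 0 0 180;0 0 0 0 255;0 0 0 0 255;0 0 0 0 255;0 0 0 0 255;0 0 0 0 255;0 0 0 0 255", squeeze=8)

```text
time_s: 6.17
tool_pos: [0.5763, 0.246, 0.1479]
tool_rot: [-180.0, -0.0, -4.0]
force: [0.4, 0.6, 1.4]
grip_width: 0.0191
grasp_force: 8.0
```

The grip is on the ball: 19 mm wide at 8 N. Next, the arc up and back.

Call:
arm_command(series="3.3 0 -1.6 0 255;3.4 0 -1.4 0 255;4.4 0 -1.3 0 255;4.4 0 -1 0 255;4.5 0 -0.6 0 255;4.5 0 -0.2 0 255;4.5 0 0.2 0 255;4.5 0 0.6 0 255;4.4 0 1 0 255;4.4 0 1.3 0 255;4.1 0 1.8 0 255;4.1 0 2.1 0 255;3 0 1.9 0 255;0 0 0 0 255;0 0 0 0 255")

```text
time_s: 7.42
tool_pos: [0.6299, 0.2414, 0.1446]
tool_rot: [180.0, -0.0, -4.0]
force: [0.4, 0.7, 1.5]
grip_width: 0.0189
grasp_force: 8.0
```

```bash
python3 -c "from h import *;st()"
```

```text
t 7.42 box [-29.3 106.6] z 144.6 rot [180.  -0.  -4.] F [0.4 0.7 1.5] w 18.9 g 8.0 q7 -130
```

Call:
arm_command(series="0 4 0 0 255;0 6 0 0 255;0 6 0 0 255;0 6 0 0 255;0 6 0 0 255;0 6 0 0 255;0 6 0 0 255;0 5 0 0 255;0 5 0 0 255;0 0 0 0 255;0 0 0 0 255")

```text
time_s: 8.33
tool_pos: [0.6261, 0.1914, 0.1449]
tool_rot: [180.0, -0.0, -4.0]
force: [1.7, -0.1, 3.7]
grip_width: 0.0191
grasp_force: 8.0
```

Run:
```python
from h import *
st()
im=cams.read_camera("wrist"); b=cams.read_camera("side")
big=np.zeros((384,800,3),np.uint8); big[:,:512]=im; big[:300,450:]=cv2.resize(b[175:275,200:317],(350,300)); cv2.imwrite("pics/c2.png",big)
```

```text
t 8.33 box [-29.5  56.5] z 144.9 rot [180.  -0.  -4.] F [ 1.7 -0.1  3.7] w 19.1 g 8.0 q7 -126
```

View pics/c2.png

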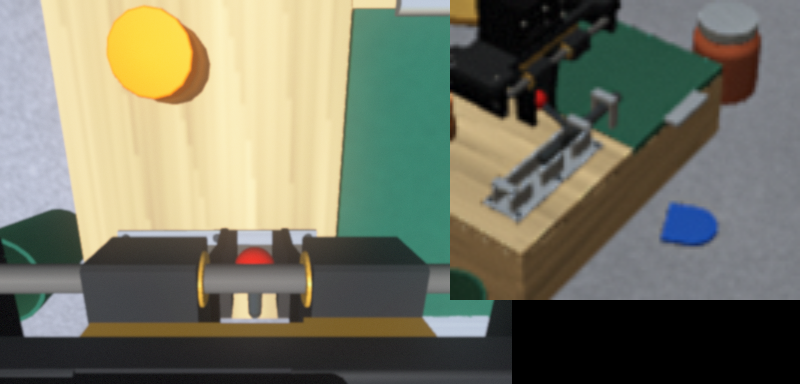

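The rod has entered the staple, and the pads still hold the knob at wrist pixel (254,257). Now the arc back to the front.

Call:
arm_command(series="-3 0 -1.9 0 255;-4.1 0 -2.1 0 255;-4.1 0 -1.8 0 255;-4.4 0 -1.3 0 255;-4.4 0 -1 0 255;-4.5 0 -0.6 0 255;-4.5 0 -0.2 0 255;-4.5 0 0.2 0 255;-4.5 0 0.6 0 255;-4.4 0 1 0 255;-4.4 0 1.3 0 255;0 0 0 0 255;0 0 0 0 255")

```text
time_s: 9.52
tool_pos: [0.579, 0.1949, 0.1501]
tool_rot: [180.0, 0.0, -4.0]
force: [1.2, -1.6, -3.6]
grip_width: 0.0191
grasp_force: 8.0
```

Call:
arm_command(series="-3.4 0 1.4 0 255;-3 0 1.4 0 255;0 0 0 0 255;0 0 0 0 200;0 0 0 0 150;0 0 0 0 105;0 0 0 0 105;0 0 0 0 105;0 0 -10 0 105;0 0 -25 0 105;0 0 -35 0 105;0 0 -35 0 105;0 0 0 0 105;0 0 0 0 105;0 0 0 0 105")

```text
time_s: 10.77
tool_pos: [0.5728, 0.1958, 0.2532]
tool_rot: [180.0, -0.0, -4.0]
force: [0.0, -0.3, -0.4]
grip_width: 0.0513
grasp_force: 0.0
```

Run:
```python
from h import *
st()
d=np.load("box.npz"); o=telemetry.get_obs()
im=cams.read_camera("wrist"); a=cams.read_camera("scene"); b=cams.read_camera("side"); ra,rb=red(a),red(b); print(ra,rb)
if ra and rb:
    p,e=tri(ra[0][1],rb[0][1]); print(p,e,(d["Rm"].T@(p[:2]-d["t"])*1000).round(1))
big=np.zeros((600,800,3),np.uint8); big[:384,:480]=im[:,:480]
big[:300,480:]=cv2.resize(a[160:310,185:345],(320,300)); big[300:,400:]=cv2.resize(b[175:275,190:323],(400,300)); cv2.imwrite("pics/c3.png",big)
```

```text
t 10.77 box [-83.   57.2] z 253.2 rot [180.  -0.  -4.] F [ 0.  -0.3 -0.4] w 51.3 g 0.0 q7 -124
[(np.int32(10), array([288.2, 213.5]))] [(np.int32(9), array([242.77777778, 214.22222222]))]
[0.57346024 0.19334814 0.16472109] 0.00014327380845577758 [-82.2  54.8]
```

View pics/c3.png

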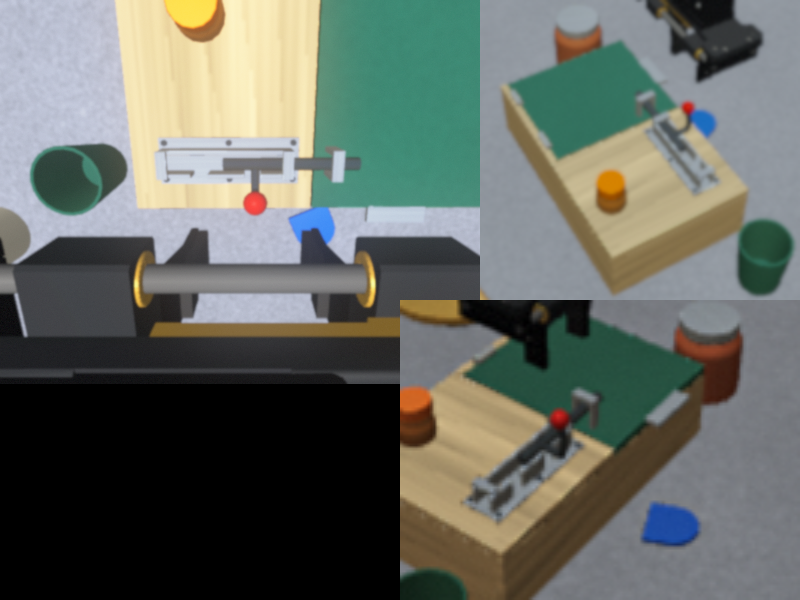

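The rod is through the staple. The knob is at box (−82, 55), z = 165 mm, the same x and height as when it first sat down in the first notch. The neighbouring objects look undisturbed.

```bash
python3 -c "from cell import env;print(env.sign_off())"
```

```text
the job is handed in; nothing more can be done
None
```

The lid is shut, the bolt is through the staple, and the handle is down in the second notch. I handed the job in at about 11 s, and the last pictures showed nothing else moved.

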